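# Load a battery pack into the spring cradle and set the tester dial

## Task

Put the red-banded battery pack into the tester's spring cradle, lying flat on the cradle floor with its copper terminal end against the copper contact block and the orange spring carriage pressing on its other end. Then turn the black dial until its white pointer stands at the orange marker on the scale. Leave the blue pack and everything else on the bench where it is.

Things in the scene. Friction and masses are not known exactly. Their poses are not given: they have to be found in the camera images.
- red_pack: battery pack to load: black block with a red band, 120 long (its x) x 56 wide (its y) x 62 mm tall, about 0.3 to 0.6 kg; origin at the centre of its underside. Its terminal end, with copper strips, is the +x end.
- red_terminals (a point): point on the red pack's terminal end face, 60 mm along +x from the origin, on the centre line, 15 mm above the underside
- blue_pack: the same pack with a blue band: not to be moved. The two packs lie flat on the bench, one left and one right of the tester; which is where varies.
- tester: battery load tester, fixed; base plate 300 (its x) x 270 (its y) x 12 mm; origin at the centre of its underside, x away from its front, y to the left seen from the robot. Front: the cradle, a lane along y on the line x = -85 mm. Behind, from x = +5 mm: a green console 230 mm wide, its face sloped 30 degrees, looking up and to the robot, rising from 42 mm high (x = 5) to 126 mm (x = 150).
- contact_face (a point): centre of the copper-striped face (looks to tester -y) of the black contact block at the left end of the lane; tester (-85, 70, 27) mm, 15 mm above the cradle floor. The block is 62 mm wide, 30 mm thick, its top 30 mm above the floor.
- cradle_floor (a point): point on the cradle floor (top of the base plate) under the centre of the loaded pack; tester (-85, 10, 12) mm. Flared guide strips 8 mm high, 10 mm thick, leave a lane 64 mm wide at the floor, 72 at the top. Loaded, the pack's x axis points along tester +y. The gap at rest is 100 mm: hold the pack level, its underside over 30 mm above the floor, push the carriage back with it, then lower it in.
- carriage (a joint): how far the carriage is pushed back from rest, 0 to 0.045 m, along tester -y; a spring returns it (7 N at rest, 250 N/m more: 12 N at 0.020, 18 N at the end). A loaded pack holds it at about 0.020.
- carriage_face (a point): centre of the pressing face (looks to tester +y) of the orange carriage at the right of the lane, 45 mm above the cradle floor; at rest at tester y = -30 mm. The carriage is 56 mm wide, 18 mm thick, its top 85 mm above the floor. Behind it stands a fixed steel end post.
- dial (a joint): dial angle, rad, -2.4 to 2.4: 0 = pointer up the slope, growing clockwise as seen by someone facing the panel. Friction holds it where it is left (0.1 Nm).
- dial_grip (a point): on the dial axis, 33 mm above the panel, where the bar is pinched; z = dial axis out of the panel, 30 degrees from vertical; x = pointer direction (turns with the dial). Disc 80 mm across, 9 mm thick; grip bar along the pointer line, 66 long, 14 wide, 9 to 43 mm above the panel. Dial centre on the panel: tester (77.5, 0, 84) mm.
- pointer_tip (a point): end of the white pointer line, 45 mm from the dial axis, 2 mm above the panel
- marker (a joint): angle of the orange marker, counted as the dial's; it stays where it is and cannot be touched (flush). The dial is on the mark when both joints read the same.
- marker_tip (a point): inner end of the orange marker on the scale, 45 mm from the dial axis, 2 mm above the panel
- spray_can: yellow aerosol can, 60 mm across, 180 mm tall, standing beside the console's right flank; a bystander, origin at the middle of its underside
- mug: blue mug, 76 mm across, 90 mm tall, beside the console's left flank; a bystander, origin at the middle of its underside
- wrench: steel wrench, 180 mm, lying flat; a bystander, origin at the middle of its underside
- screwdriver: yellow-handled screwdriver, 190 mm, lying; a bystander, origin at the middle of its underside
- oil_bottle: white bottle with a red cap, 64 mm across, 170 mm tall; a bystander, origin at the middle of its underside
- tape_roll: grey roll of tape, 100 mm across, 45 mm tall, lying flat; a bystander, origin at the middle of its underside
- drill: red cordless drill lying on its side, about 195 mm long, 55 mm tall; a bystander, origin under the middle of its motor housing
Not all that is in view belongs to the job. What is shaped like the red_pack but green or turquoise is not meant.

How it is judged:
By the outcome, as a careful person would: the job done as asked, in the order asked, and still so for the second after the job is handed in, with the robot touching nothing.
It also fails if it takes over 64 s, if anything falls off the work surface, if the arm or the gripper's body presses on something with over 40 N, if the wrist force passes 120 N, or if a joint passes its speed limit or range.

## Robot

A 6-joint arm with a two-finger parallel gripper is mounted at the origin on the work surface. World frame = base frame: x ahead of the robot, y to its left, z up, the work surface at z = 0. Lengths are in mm, angles in rad, forces in N, time in s.
With the tool pointing down it reaches from about 350 to 775 mm from the base axis. Payload 7.3 kg.
Tool frame: the origin (TCP) lies at the very end of the fingers, on their centre line; the grasp point (between the pads) lies 19 mm behind it; z points along the fingers, y is the line along which they close (so a half turn about z gives the same grasp; the last joint's range is limited). The gripper opens to 92 mm and grips with 3 to 60 N. Pads are 19 mm wide; open, the fingers measure 130 mm over their backs; the gripper's body (75 mm by 190 mm) begins 47 mm behind the grasp point.
Start: joints at [-0.146, 0.342, 1.524, -0, 1.275, -0.146], TCP at [525.019, 0.019, 226.741] pointing down, gripper open.
Joint ranges: [-2.53, 2.53], [-0.77, 2.02], [0.04, 2.7], [-1, 4.14], [0.28, 2.66], [-3.11, 3.11]. Speed limits (rad/s): [2.57, 2.57, 3.14, 3.14, 3.14, 3.14].

## Interface

Orientations are given as [roll, pitch, yaw] about the fixed x, y, z axes, in that order (R = Rz(yaw) Ry(pitch) Rx(roll)).
In Python, from plant import * gives the robot as it stands.
- The arm moves only by the tool arm_command, never from a script. Its arguments are lists of equal length, an entry for each row: "gripper": the finger opening in mm, from 0 to 91.8; "dp": the shift along the tool's x, y, z in units of 25 mm (1.0 is 25 mm), a list of three; "twist": the turn about the tool's z in units of 5 degrees (1.0 is 5 degrees). A call has exactly 5 rows; each row shifts and turns the commanded pose from where the row before left it, along the tool's axes as they then stand; what a row does not reach is not made up. A row lasts 1/8 s, in which the tool goes at most 62.5 mm and 10.7 degrees, less where a joint would pass 70% of its speed; a pose out of reach is approached as far as the arm can. A call is refused whole if a number of a shift passes 1 or a number of a turn 1, either way. A call with a gripper value outside its range is refused whole. The fingers move at their own pace and stop on an object; the grip force is fixed at half the most. Time passes only in rows, so rows that do not move let the fingers close, or fill a call up. It gives the time, the measured TCP pose, the force, the opening and the grip force at its end, in the units of the state.
- get_obs(): the state, without advancing time (a new reading comes with each control period).
- capture(name): name is "scene" or "side" or "wrist"; returns the picture (400x640x3 uint8, red, green, blue); there is no depth.
- get_calibration(name): a dict with "mtx" (3x3 intrinsics, pixels), "position" and "attitude" of the camera in the world; the wrist camera has in their place "mount" (4x4, takes a point from camera to tool coordinates, whose origin is the TCP and whose axes are the flange's). Camera axes: x right, y down, z forward; pixel columns grow to the right and rows downward; lengths in mm; the calibration is good to about 2 mm. A picture is of the moment at which its call begins: read the wrist's pose just before it. get_calibration takes no time and is no camera call.
- close_job(): hands the job in; it is judged then, once.
The state is a dict: "time": time; "joint_positions": joint angles; "dq": joint speeds; "tau": joint torques, N m; "tool_pos": TCP position; "tcp_rot": TCP orientation; "contact_force": force on the tool from outside, world axes, zero at the start; "moment": the same for the moment, N m; "grip_width": finger opening in mm; "finger_force": force on a finger pad.
Only numpy, scipy, OpenCV 4.12 (cv2) and the standard library are available. Lean on these libraries where they do the work, as an engineer would, in place of code of your own. Each camera call takes 0.05 s, during which the arm holds its last target. There are 200 camera calls.

## Working session

There is one attempt and no reset: what is moved stays moved. The work goes in short steps, Python scripts to look and compute and a tool call to move; the robot and the scene stay as the last step left them, time stands still between calls to the robot, and variables do not carry over. Pictures are saved under pics/ and viewed, at most 10 in all, crops included, and the job is handed in when it is done.

Besides the shell and the picture viewer there is one more tool, called after "Call:" by a JSON object that holds its "name" and its "arguments". arm_command: Moves the arm, as the interface text tells. Its arguments: {"type":"object","properties":{"gripper":{"type":"array"},"dp":{"type":"array"},"twist":{"type":"array"}},"required":["gripper","dp","twist"]}

```bash
mkdir -p pics; ls
python3 - <<'E'
from plant import *
import cv2,numpy as np
print(get_obs())
for n in("scene","side","wrist"):
    c=get_calibration(n);print(n,c)
    cv2.imwrite(f"pics/{n}0.png",capture(n)[:,:,::-1])
E
```

```text
pics
{'time': 0.0, 'joint_positions': array([-1.45978929e-01,  3.42759158e-01,  1.52499220e+00,  6.99276081e-06,
        1.27540129e+00, -1.45985877e-01]), 'dq': array([-0.00117803, -0.00108172, -0.00012555, -0.00182283,  0.00061572,
       -0.00196452]), 'tau': array([ 7.61924657e-04, -4.31245601e+01, -2.44219762e+01,  7.17750052e-02,
        5.59406646e-02, -1.04314388e-04]), 'tool_pos': array([5.24603654e+02, 9.37444263e-02, 2.26034717e+02]), 'tcp_rot': array([-3.14005023e+00, -2.33543874e-04,  1.57080105e+00]), 'contact_force': array([-0.13296101,  0.0277836 ,  0.64654531]), 'moment': array([-0.01036991, -0.01656689,  0.0160544 ]), 'finger_force': 0.0, 'grip_width': 91.52174393385097}
scene {'mtx': array([[372.78235606,   0.        , 320.7950452 ],
       [  0.        , 372.78235606, 200.24110926],
       [  0.        ,   0.        ,   1.        ]]), 'position': array([1327.86130472,  140.25379345,  852.41743344]), 'attitude': array([-2.31417271, -0.01324436,  1.72235536])}
side {'mtx': array([[427.78831585,   0.        , 318.57638856],
       [  0.        , 427.78831585, 193.20753992],
       [  0.        ,   0.        ,   1.        ]]), 'position': array([ 416.26964787, -968.43894949, 1292.69955607]), 'attitude': array([-2.42958875, -0.00955124, -0.09314569])}
wrist {'mtx': array([[341.49067184,   0.        , 320.1361031 ],
       [  0.        , 341.49067184, 198.85400353],
       [  0.        ,   0.        ,   1.        ]]), 'mount': array([[ 5.90728836e-05, -9.52888161e-01, -3.03321857e-01,
         8.25864114e+01],
       [ 9.99998716e-01,  5.42088842e-04, -1.50822376e-03,
        -3.72935337e-01],
       [ 1.60159596e-03, -3.03321379e-01,  9.52886969e-01,
        -1.57091635e+02],
       [ 0.00000000e+00,  0.00000000e+00,  0.00000000e+00,
         1.00000000e+00]])}
```

View pics/scene0.png

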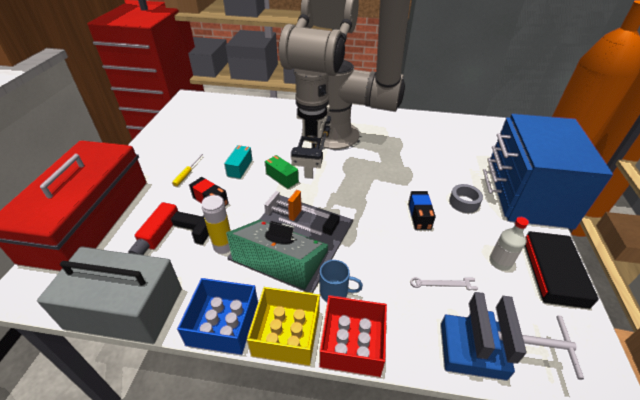

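View pics/side0.png

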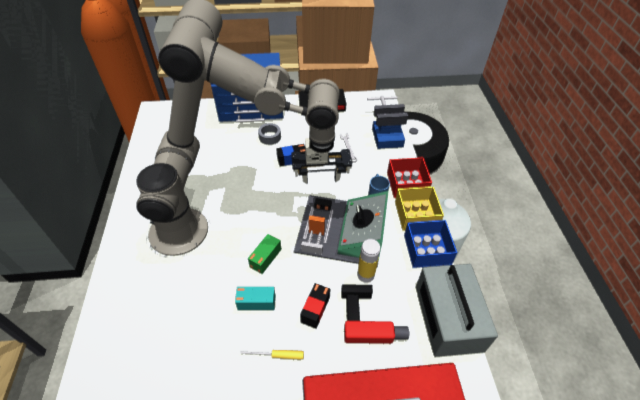

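The scene shows the red pack left of the image centre at (208,190), with the tester at (290,235). In the side view the red pack is at (316,305), the tester at (340,225), and the can at (368,260) close to the tester.

```bash
cat > h.py <<'E'
from plant import *
import cv2,numpy as np
from scipy.spatial.transform import Rotation as Ro
def cam(n,o=None):
    c=get_calibration(n)
    if n!="wrist": return c["mtx"],Ro.from_euler("xyz",c["attitude"]).as_matrix(),np.array(c["position"])
    o=o or get_obs(); T=Ro.from_euler("xyz",o["tcp_rot"]).as_matrix(); m=c["mount"]
    return c["mtx"],T@m[:3,:3],T@m[:3,3]+o["tool_pos"]
def ray(C,px):
    d=C[1]@np.linalg.inv(C[0])@np.array([px[0],px[1],1.]); return C[2],d/np.linalg.norm(d)
def onz(C,px,z):
    p,d=ray(C,px); return p+d*(z-p[2])/d[2]
def proj(C,P):
    v=C[1].T@(np.array(P,float)-C[2]); v=C[0]@v; return v[:2]/v[2]
def snap(n):
    o=get_obs(); im=capture(n)[:,:,::-1].copy(); return im,cam(n,o)
E
python3 - <<'E'
from h import *
a=cv2.imread("pics/side0.png")
cv2.imwrite("pics/c1.png",np.vstack([cv2.resize(a[180:280,280:410],None,fx=5,fy=5,interpolation=2)])) 
b=a[275:335,285:350]; cv2.imwrite("pics/c2.png",cv2.resize(b,None,fx=6,fy=6,interpolation=2))
x=cv2.resize(a[180:270,285:395],(660,540),interpolation=2)
C=cam("side")
for p in [(296,256),(316,305),(330,225)]: print(p,onz(C,p,0),onz(C,p,62))
C=cam("scene")
for p in [(208,190)]: print(p,onz(C,p,62))
E
```

```text
(296, 256) [ 425.35968922 -144.38377049    0.        ] [ 424.92371586 -183.90681423   62.        ]
(316, 305) [ 479.23861347 -336.89801694    0.        ] [ 476.21851816 -367.18776032   62.        ]
(330, 225) [ 5.60391084e+02 -1.92797201e+01  2.27373675e-13] [553.47878246 -64.80296016  62.        ]
(208, 190) [ 488.06890406 -343.73838566   62.        ]
```

View pics/c1.png

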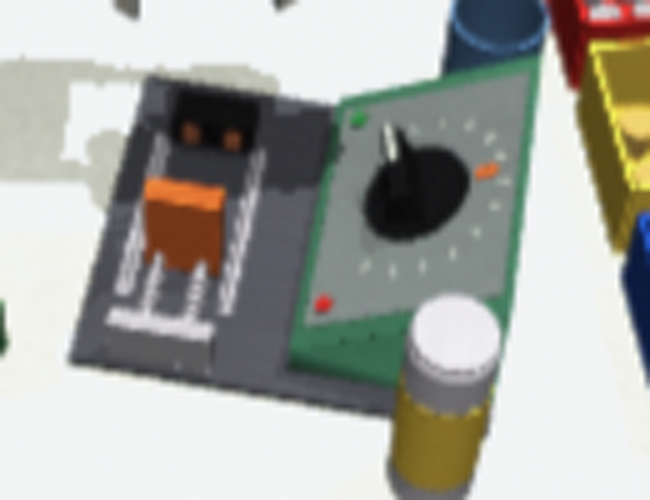

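View pics/c2.png

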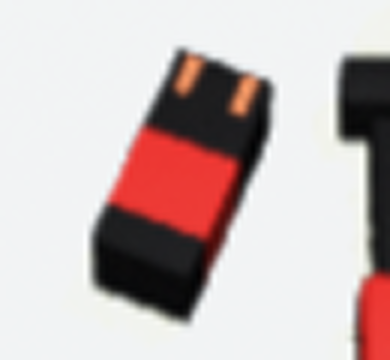

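The crops show the plate's front corners at c1 (145,78) and (70,362), the carriage at rest, the dial pointer at c1 (390,130) and the marker at (487,170). On the pack, the copper strips are at the far (+y) end, and the top corners are at c2 (180,48), (272,82), (195,250), (95,215).

Run:
```python
from h import *
C=cam("side")
f=lambda p,s,o,z:onz(C,(p[0]/s+o[0],p[1]/s+o[1]),z)[:2]
t=lambda p,z:f(p,5,(280,180),z)
k=lambda p:f(p,6,(285,275),62)
c=[k(p) for p in[(180,48),(272,82),(195,250),(95,215)]];print(c)
print("pack centre",np.mean(c,0),"len",np.linalg.norm(c[0]-c[3]),np.linalg.norm(c[1]-c[2]),"w",np.linalg.norm(c[0]-c[1]))
d=c[0]-c[3]+c[1]-c[2];print("yaw",np.arctan2(d[1],d[0]))
A,B=t((145,78),12),t((70,362),12);d=A-B;print("plate",A,B,np.linalg.norm(d),"y dir",np.degrees(np.arctan2(d[1],d[0])))
y=d/np.linalg.norm(d);x=np.array([y[1],-y[0]]);O=(A+B)/2+150*x;print("O",O,"lane ctr",O-85*x+10*y,"dial",O+77.5*x)
```

```text
[array([ 479.81039465, -290.921687  ]), array([ 526.72704123, -315.33259816]), array([ 477.35587179, -405.69577409]), array([ 428.11731117, -382.30028273])]
pack centre [ 478.00265471 -348.56258549] len 104.98677363275888 102.97094704451005 w 52.88727929030389
yaw 1.0632917415377476
plate [492.55328388 121.76557193] [ 419.11909624 -136.53860599] 268.5398075653557 y dir 74.12989585280381
O [600.11880887 -48.40512148] lane ctr [521.09323184 -15.54240437] dial [674.66482858 -69.59806712]
```

Call:
{"name": "arm_command", "arguments": {"gripper": [91,91,91,91,91], "dp": [[-1,-0.15,0],[-1,-0.15,0],[-1,-0.15,0],[-1,-0.15,0],[-1,-0.15,0]], "twist": [0,0,0,0,0]}}

```text
time: 0.78
tool_pos: [505.9, -125.7, 226.5]
tcp_rot: [-3.141, -0.0, 1.571]
contact_force: [-0.2, -0.8, 0.5]
grip_width: 90.9
finger_force: 0.0
```

Call:
{"name": "arm_command", "arguments": {"gripper": [91,91,91,91,91], "dp": [[-1,-0.15,0],[-1,-0.15,0],[-1,-0.15,0],[-1,-0.15,0],[-1,-0.15,0]], "twist": [0,0,0,0,0]}}

```text
time: 1.4
tool_pos: [487.2, -250.7, 226.4]
tcp_rot: [-3.141, -0.0, 1.571]
contact_force: [0.3, 0.6, -0.7]
grip_width: 90.9
finger_force: 0.0
```

Call:
{"name": "arm_command", "arguments": {"gripper": [91,91,91,91,91], "dp": [[-1,-0.15,0],[-1,-0.15,0],[-1,-0.15,0],[-1,-0.1,0],[0,0,0]], "twist": [0,0,0,0,1]}}

```text
time: 2.02
tool_pos: [473.2, -351.6, 226.0]
tcp_rot: [-3.141, -0.0, 1.48]
contact_force: [-0.0, 0.0, -0.3]
grip_width: 91.2
finger_force: 0.0
```

Call:
{"name": "arm_command", "arguments": {"gripper": [91,91,91,91,91], "dp": [[0,0,0],[0,0,0],[0,0,0],[0,0,0],[0,0,0]], "twist": [1,1,1,1,0.4]}}

```text
time: 2.65
tool_pos: [473.7, -349.8, 226.4]
tcp_rot: [-3.141, -0.0, 1.099]
contact_force: [-0.5, -0.3, -0.5]
grip_width: 91.1
finger_force: 0.0
```

View pics/wrist0.png

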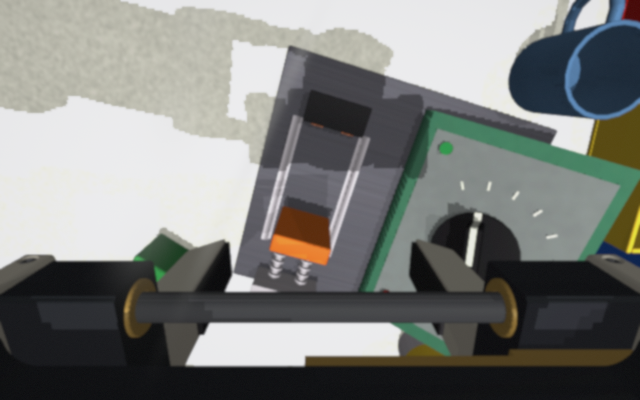

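Run:
```python
from h import *
im,C=snap("wrist"); cv2.imwrite("pics/w1.png",im); o=get_obs(); print(o["tool_pos"],o["tcp_rot"],o["time"])
np.save("w1C.npy",np.array([*C[0],*C[1],C[2]]))
b,g,r=[im[:,:,i].astype(int) for i in range(3)]
m=((r>110)&(g<90)&(b<90)).astype(np.uint8)
for c in cv2.findContours(m,0,2)[0]:
    if cv2.contourArea(c)>150: print(cv2.contourArea(c),cv2.boxPoints(cv2.minAreaRect(c)).round(1).tolist())
```

```text
[ 473.6893165  -349.90936638  226.45287317] [-3.14115112e+00 -1.91641251e-04  1.09765233e+00] 2.7
2264.5 [[296.1000061035156, 218.10000610351562], [297.0, 174.89999389648438], [351.3999938964844, 176.0], [350.5, 219.1999969482422]]
6903.5 [[422.70001220703125, 198.8000030517578], [571.0999755859375, 146.8000030517578], [586.9000244140625, 191.89999389648438], [438.5, 243.89999389648438]]
153.0 [[338.0, 125.0], [346.0, 125.0], [346.0, 147.0], [338.0, 147.0]]
154.0 [[304.0, 124.0], [311.0, 124.0], [311.0, 147.0], [304.0, 147.0]]
```

View pics/w1.png

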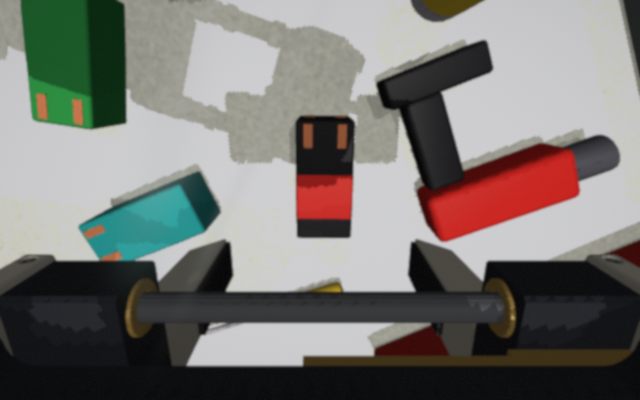

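Wrist view w1: the pack's top face is at columns 297–353, rows 116–237, aligned with the gripper. The drill handle lies to the right (380–460). Wrist0: plate front-left corner (290,46), back-left (556,131), front edge to (234,272), console front-left foot (428,108).

Run:
```python
from h import *
o=get_obs();C=cam("wrist",o);T=Ro.from_euler("xyz",o["tcp_rot"]).as_matrix()
tool=lambda P:(T.T@(P-o["tool_pos"])).round(1)
for n,p in dict(fl=(297,117),fr=(354,117),nr=(351,237),nl=(297,237),b1=(297,176),b2=(351,219)).items():
    print(n,tool(onz(C,p,62)),onz(C,p,62).round(1))
for p in[(380,85),(392,108),(437,188)]: print("drill",tool(onz(C,p,45)))
o0=dict(tool_pos=np.array([524.8,0.05,226.4]),tcp_rot=[-3.1405,-.0002,1.5708]);C=cam("wrist",o0)
A,D,F=[onz(C,p,12)[:2] for p in[(290,46),(556,131),(234,272)]]
print(A,D,F,"depth",np.linalg.norm(D-A),"angles",np.degrees(np.arctan2(*(D-A)[::-1]))+90,np.degrees(np.arctan2(*(A-F)[::-1])))
for n,p in dict(cl=(314,92),cr=(371,107),strip0=(290,118)).items(): print(n,onz(C,p,42))
print("carriage face top",onz(C,(284,205),97),onz(C,(331,218),97))
```

```text
fl [ 58.7 -22.1 164.5] [ 480.7 -287.6   62. ]
fr [ 58.7  30.3 164.5] [ 527.3 -311.4   62. ]
nr [-61.2  30.8 164.4] [ 473.2 -418.4   62. ]
nl [-61.2 -24.5 164.5] [ 423.9 -393.2   62. ]
b1 [  3.  -23.2 164.5] [ 454.4 -336.6   62. ]
b2 [-41.5  30.3 164.4] [ 481.7 -400.6   62. ]
drill [ 86.8  55.5 181.4]
drill [ 65.9  68.1 181.4]
drill [-13.8 119.5 181.4]
[493.58358621 124.28339282] [776.63246688  40.51486498] [ 418.09527349 -130.25294525] depth 295.18440863443936 angles 73.51384095283619 73.48112582777448
cl [517.91000169  80.56885012  42.        ]
cr [572.92567097  66.73735956  42.        ]
strip0 [494.35094069  56.34498441  42.        ]
carriage face top [491.87318837 -14.67724571  97.        ] [533.62633637 -26.94931435  97.        ]
```

Call:
{"name": "arm_command", "arguments": {"gripper": [91,91,91,91,91], "dp": [[-0.04,0.14,0.9],[0,0,1],[0,0,1],[0,0,1],[0,0,1]], "twist": [0,0,0,0,0]}}

```text
time: 3.32
tool_pos: [476.4, -352.4, 103.4]
tcp_rot: [3.142, -0.0, 1.101]
contact_force: [-0.4, -0.2, -0.5]
grip_width: 90.6
finger_force: 0.0
```

Call:
{"name": "arm_command", "arguments": {"gripper": [91,91,91,91,91], "dp": [[0,0,1],[0,0,1],[0,0,1],[0,0,0.4],[0,0,0]], "twist": [0,0,0,0,0]}}

```text
time: 3.95
tool_pos: [476.3, -352.3, 18.9]
tcp_rot: [-3.141, -0.0, 1.1]
contact_force: [-0.2, -0.2, 0.4]
grip_width: 90.9
finger_force: 0.0
```

Call:
{"name": "arm_command", "arguments": {"gripper": [45,45,45,45,45], "dp": [[0,0,0],[0,0,0],[0,0,0],[0,0,0],[0,0,0]], "twist": [0,0,0,0,0]}}

```text
time: 4.58
tool_pos: [476.5, -352.6, 19.6]
tcp_rot: [3.141, 0.0, 1.099]
contact_force: [-0.1, 0.4, 2.4]
grip_width: 56.0
finger_force: 30.0
```

Call:
{"name": "arm_command", "arguments": {"gripper": [45,45,45,45,45], "dp": [[0,0,0],[0,0,0],[0,0,0],[0,0,0],[0,0,0]], "twist": [0,0,0,0,0]}}

```text
time: 5.2
tool_pos: [476.5, -352.6, 19.6]
tcp_rot: [3.141, 0.0, 1.1]
contact_force: [-1.6, 0.6, 4.7]
grip_width: 56.0
finger_force: 30.0
```

Call:
{"name": "arm_command", "arguments": {"gripper": [45,45,45,45,45], "dp": [[0,0,-0.5],[0,0,-1],[0,0,-1],[0,0,-1],[0,0,-1]], "twist": [0,0,0,0,0]}}

```text
time: 5.82
tool_pos: [476.0, -352.0, 132.1]
tcp_rot: [-3.14, -0.001, 1.1]
contact_force: [0.6, -0.2, -5.8]
grip_width: 55.9
finger_force: 29.9
```

Call:
{"name": "arm_command", "arguments": {"gripper": [45,45,45,45,45], "dp": [[0,0,-1],[0,0,-1],[0,0,-1],[0,0,-0.5],[0,0,0]], "twist": [-0.5,-0.6,-0.5,-0.5,0]}}

```text
time: 6.45
tool_pos: [476.5, -352.5, 219.8]
tcp_rot: [3.141, 0.0, 1.282]
contact_force: [-0.5, 0.3, -5.7]
grip_width: 55.8
finger_force: 29.9
```

Call:
{"name": "arm_command", "arguments": {"gripper": [45,45,45,45,45], "dp": [[0.6,-0.1,0],[1,-0.14,0],[1,-0.14,0],[1,-0.14,0],[1,-0.14,0]], "twist": [0,0,0,0,0]}}

```text
time: 7.08
tool_pos: [493.1, -234.6, 218.8]
tcp_rot: [-3.14, -0.001, 1.284]
contact_force: [1.0, 0.2, -5.1]
grip_width: 55.6
finger_force: 29.9
```

Call:
{"name": "arm_command", "arguments": {"gripper": [45,45,45,45,45], "dp": [[1,-0.15,0],[1,-0.15,0],[1,-0.15,0],[1,-0.15,0],[1,-0.15,0]], "twist": [0,0,0,0,0]}}

```text
time: 7.7
tool_pos: [510.2, -109.5, 218.8]
tcp_rot: [-3.14, -0.001, 1.284]
contact_force: [0.4, 0.6, -5.6]
grip_width: 55.7
finger_force: 29.9
```

Call:
{"name": "arm_command", "arguments": {"gripper": [45,45,45,45,45], "dp": [[1,-0.15,0],[1,-0.15,0],[1,-0.15,0],[1,-0.15,0],[0.6,-0.15,0]], "twist": [0,0,0,0,0]}}

```text
time: 8.32
tool_pos: [524.6, 5.8, 218.9]
tcp_rot: [-3.141, -0.0, 1.285]
contact_force: [0.4, 0.6, -4.3]
grip_width: 55.8
finger_force: 29.9
```

Call:
{"name": "arm_command", "arguments": {"gripper": [45,45,45,45,45], "dp": [[0,0,0],[0,0,0],[0,0,0],[0,0,0],[0,0,0]], "twist": [0,0,0,0,0]}}

```text
time: 8.95
tool_pos: [525.5, 2.9, 219.2]
tcp_rot: [3.142, 0.0, 1.282]
contact_force: [0.3, 0.6, -4.8]
grip_width: 56.0
finger_force: 29.9
```

Run:
```python
from h import *
im,C=snap("wrist"); o=get_obs(); print(o["tool_pos"],o["tcp_rot"],o["time"])
cv2.imwrite("pics/w2.png",im)
np.savez("w2.npz",p=o["tool_pos"],r=o["tcp_rot"])
```

```text
[525.48298949   2.98658358 219.22698522] [ 3.14151235e+00 -7.82391609e-06  1.28230878e+00] 9.0
```

View pics/w2.png

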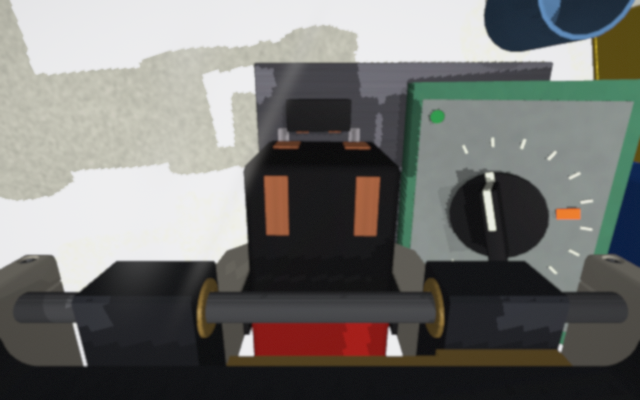

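Wrist view w2: the pack is held square with the plate's left edge (row 63.5, columns 255 to 552). The contact block's top is at (289–351, 99), the front-face bottom edge of the pack at (270–389, 143), the dial disc around (499,214), and the marker at (568,214).

Run:
```python
from h import *
o=get_obs();C=cam("wrist",o);T=Ro.from_euler("xyz",o["tcp_rot"]).as_matrix()
tool=lambda P:(T.T@(P-o["tool_pos"])).round(1)
for n,p,z in [("plateFL",(255,64),12),("plateBL",(552,63),12),("blkL",(288.5,98),42),("blkR",(351,98),42),("blkfaceL",(288,130),42),("blkfaceR",(351,130),42),("packL",(270,143),200.6),("packR",(389,143),200.6),("consoleFL",(412,82),42)]: print(n,tool(onz(C,p,z)))
```

```text
plateFL [107.1 -65.7 207.2]
plateBL [108.  229.3 207.2]
blkL [ 75.3 -30.6 177.2]
blkR [ 75.3  28.1 177.2]
blkfaceL [ 45.7 -31.9 177.2]
blkfaceR [ 45.7  28.9 177.2]
packL [ 56.5 -26.4  18.6]
packR [56.6 34.7 18.6]
consoleFL [ 89.5  84.2 177.2]
```

Call:
{"name": "arm_command", "arguments": {"gripper": [45,45,45,45,45], "dp": [[0.24,-0.03,0],[0.24,-0.03,0.5],[0,0,1],[0,0,1],[0,0,1]], "twist": [0,0,0,0,0]}}

```text
time: 9.62
tool_pos: [527.1, 15.8, 130.1]
tcp_rot: [-3.141, 0.0, 1.283]
contact_force: [-0.5, -0.5, -5.1]
grip_width: 56.1
finger_force: 29.9
```

Call:
{"name": "arm_command", "arguments": {"gripper": [45,45,45,45,45], "dp": [[0,0,1],[0,0,0.8],[0,0,0.4],[0,0,0.27],[0,0,0]], "twist": [0,0,0,0,0]}}

```text
time: 10.25
tool_pos: [527.5, 15.3, 69.9]
tcp_rot: [-3.142, -0.0, 1.283]
contact_force: [-0.3, -0.5, -5.2]
grip_width: 56.0
finger_force: 29.9
```

Run:
```python
from h import *
im,C=snap("wrist"); s,_=snap("side"); o=get_obs(); print(o["tool_pos"],o["tcp_rot"],o["time"],o["contact_force"])
cv2.imwrite("pics/w3.png",np.hstack([cv2.resize(im,(480,300)),cv2.resize(s[180:280,280:380],(300,300))]))
```

```text
[527.89566549  15.19921339  70.52763018] [ 3.14041093e+00 -2.50513452e-04  1.28281485e+00] 10.35 [-0.86563764 -0.58130997 -4.96245496]
```

View pics/w3.png

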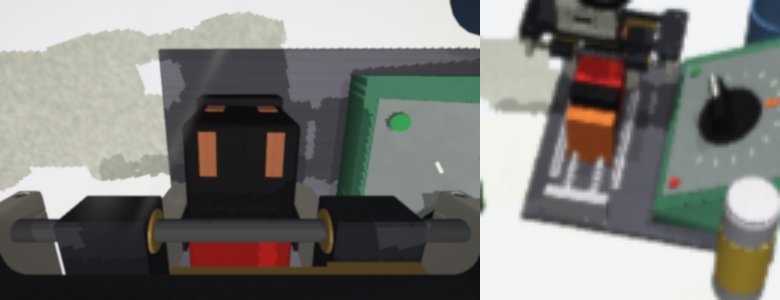

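The pack is level ahead of the carriage and centred on the lane and block. Now I push back.

Call:
{"name": "arm_command", "arguments": {"gripper": [45,45,45,45,45], "dp": [[-0.2,0,0],[-0.2,0,0],[-0.2,0,0],[-0.2,0,0],[0,0,0]], "twist": [0,0,0,0,0]}}

```text
time: 10.98
tool_pos: [522.6, -2.9, 70.7]
tcp_rot: [3.14, -0.003, 1.282]
contact_force: [2.7, 10.0, -3.1]
grip_width: 55.9
finger_force: 29.9
```

Call:
{"name": "arm_command", "arguments": {"gripper": [45,45,45,45,45], "dp": [[-0.2,0,0],[-0.1,0,0],[0,0,0],[0,0,0],[0,0,0]], "twist": [0,0,0,0,0]}}

```text
time: 11.6
tool_pos: [520.6, -9.4, 70.8]
tcp_rot: [3.14, -0.003, 1.283]
contact_force: [2.8, 11.1, -2.4]
grip_width: 55.6
finger_force: 29.9
```

Call:
{"name": "arm_command", "arguments": {"gripper": [45,45,45,45,45], "dp": [[-0.2,0,0],[-0.2,0,0],[-0.1,0,0],[0,0,0],[0,0,0]], "twist": [0,0,0,0,0]}}

```text
time: 12.22
tool_pos: [517.2, -20.9, 70.8]
tcp_rot: [3.139, -0.004, 1.283]
contact_force: [4.0, 13.9, -3.1]
grip_width: 55.7
finger_force: 29.9
```

Run:
```python
from h import *
im,C=snap("wrist"); s,_=snap("side"); o=get_obs(); print(o["tool_pos"],o["tcp_rot"],o["time"],o["contact_force"])
cv2.imwrite("pics/w4.png",np.hstack([cv2.resize(im[70:300,180:460],(560,460)),cv2.resize(s[195:245,290:330],None,fx=5,fy=9.2)]))
```

```text
[517.22976429 -20.88651245  70.8266605 ] [ 3.13938162 -0.00413545  1.28294166] 12.325 [ 4.13746754 14.16314319 -3.55391481]
```

View pics/w4.png

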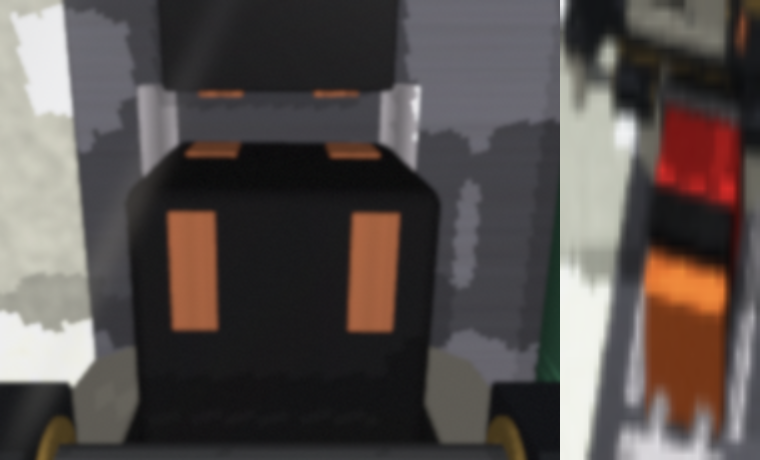

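The gap between block and pack end is visible: the block edge is at crop row 88, the pack's lower front edge at row 145, with the lane strips either side.

Run:
```python
from h import *
o=get_obs();C=cam("wrist",o);T=Ro.from_euler("xyz",o["tcp_rot"]).as_matrix()
tool=lambda P:(T.T@(P-o["tool_pos"])).round(1)
c=lambda x,y:(x/2+180,y/2+70)
for n,p,z in [("blkL",c(160,88),42),("blkR",c(399,88),42),("packL",c(183,145),52.2),("packR",c(383,145),52.2),("stripL",c(139,88),20),("stripR",c(421,88),20),("stripLi",c(178,95),20),("stripRi",c(381,95),20)]: print(n,tool(onz(C,p,z)))
```

```text
blkL [ 70.3 -32.6  29. ]
blkR [70.3 30.8 29.2]
packL [ 56.8 -25.7  18.8]
packR [56.8 25.7 18.9]
stripL [ 68.9 -42.6  51. ]
stripR [68.9 41.  51.2]
stripLi [ 66.9 -31.1  51. ]
stripRi [66.9 29.2 51.2]
```

Call:
{"name": "arm_command", "arguments": {"gripper": [45,45,45,45,45], "dp": [[0.1,-0.04,0],[0,0,0.4],[0,0,0.4],[0,0,0.4],[0,0,0]], "twist": [0,0,0,0,0]}}

```text
time: 12.95
tool_pos: [518.0, -18.8, 40.6]
tcp_rot: [3.137, -0.003, 1.283]
contact_force: [7.7, 12.6, -9.1]
grip_width: 55.5
finger_force: 30.0
```

Call:
{"name": "arm_command", "arguments": {"gripper": [45,45,45,45,45], "dp": [[0,0,0.2],[0,0,0.1],[0,0,0.04],[0,0,0],[0,0,0]], "twist": [0,0,0,0,0]}}

```text
time: 13.58
tool_pos: [518.1, -18.8, 33.1]
tcp_rot: [3.137, -0.003, 1.283]
contact_force: [5.0, 13.6, -0.1]
grip_width: 55.6
finger_force: 30.0
```

Call:
{"name": "arm_command", "arguments": {"gripper": [45,45,45,45,45], "dp": [[0,0,0.06],[0,0,0.06],[0,0,0],[0,0,0],[0,0,0]], "twist": [0,0,0,0,0]}}

```text
time: 14.2
tool_pos: [518.1, -18.8, 31.6]
tcp_rot: [3.136, -0.003, 1.283]
contact_force: [0.5, 14.1, 16.7]
grip_width: 55.9
finger_force: 30.0
```

Run:
```python
from h import *
im,C=snap("wrist"); s,_=snap("side"); o=get_obs(); print(o["tool_pos"],o["tcp_rot"],o["time"],o["contact_force"],o["moment"])
cv2.imwrite("pics/w5.png",np.hstack([cv2.resize(im[70:300,180:460],(560,460)),cv2.resize(s[195:245,290:330],None,fx=5,fy=9.2)]))
```

```text
[518.13289574 -18.81913123  31.62221652] [ 3.13604308 -0.00342227  1.28295884] 14.3 [ 0.24613697 14.48927447 15.96873179] [1.9713509  0.46928407 0.16451129]
```

View pics/w5.png

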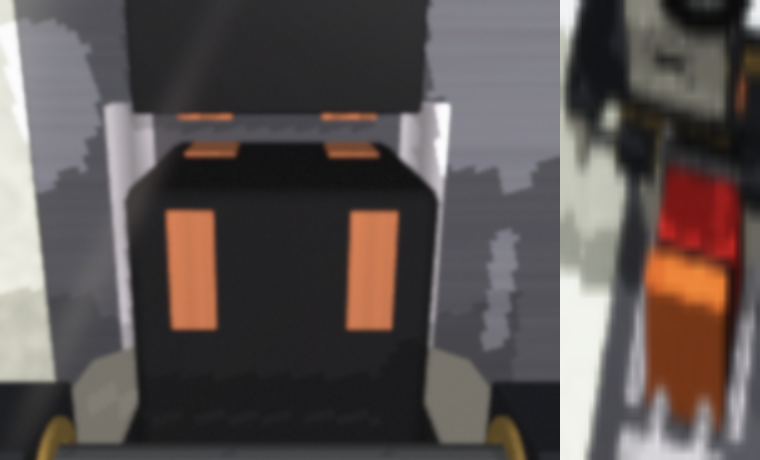

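Call:
{"name": "arm_command", "arguments": {"gripper": [45,45,45,45,45], "dp": [[0,0,-0.04],[0.1,-0.02,0],[0.1,0,0],[0.06,0,0],[0,0,0]], "twist": [0,0,0,0,0]}}

```text
time: 14.92
tool_pos: [519.6, -13.4, 31.6]
tcp_rot: [3.136, -0.002, 1.284]
contact_force: [2.2, 8.1, 6.3]
grip_width: 55.9
finger_force: 30.0
```

Call:
{"name": "arm_command", "arguments": {"gripper": [45,45,45,45,45], "dp": [[0.06,0,0],[0.06,0,0],[0,0,0],[0,0,0],[0,0,0]], "twist": [0,0,0,0,0]}}

```text
time: 15.55
tool_pos: [520.4, -10.7, 31.6]
tcp_rot: [3.136, -0.002, 1.284]
contact_force: [2.9, 6.9, 6.6]
grip_width: 56.0
finger_force: 30.0
```

Call:
{"name": "arm_command", "arguments": {"gripper": [45,45,45,45,45], "dp": [[0.06,0,0],[0.06,0,0],[0,0,0],[0,0,0],[0,0,0]], "twist": [0,0,0,0,0]}}

```text
time: 16.18
tool_pos: [520.7, -9.9, 31.6]
tcp_rot: [3.136, 0.001, 1.284]
contact_force: [-1.5, -4.6, 7.6]
grip_width: 55.9
finger_force: 30.0
```

Call:
{"name": "arm_command", "arguments": {"gripper": [60,70,84,84,84], "dp": [[-0.03,0,0],[0,0,0],[0,0,0],[0,0,0],[0,0,0]], "twist": [0,0,0,0,0]}}

```text
time: 16.8
tool_pos: [518.7, -9.0, 29.4]
tcp_rot: [-3.142, 0.0, 1.283]
contact_force: [-0.4, 0.2, 0.0]
grip_width: 83.5
finger_force: 0.0
```

Call:
{"name": "arm_command", "arguments": {"gripper": [84,84,84,84,84], "dp": [[0,0,-0.3],[0,0,-1],[0,0,-1],[0,0,-1],[0,0,-1]], "twist": [0,0,0,0,0]}}

```text
time: 17.42
tool_pos: [518.7, -9.0, 138.4]
tcp_rot: [3.141, -0.0, 1.283]
contact_force: [0.0, 0.5, 0.6]
grip_width: 83.6
finger_force: 0.0
```

Call:
{"name": "arm_command", "arguments": {"gripper": [84,84,84,84,84], "dp": [[0,0,-1],[0,0,-1],[0,0,-1],[0,0,-1],[0,0,0]], "twist": [0,0,0,0,0]}}

```text
time: 18.05
tool_pos: [519.6, -9.2, 239.1]
tcp_rot: [3.137, -0.001, 1.283]
contact_force: [1.1, -0.3, -0.0]
grip_width: 84.3
finger_force: 0.0
```

Run:
```python
from h import *
im,C=snap("wrist"); s,_=snap("side"); o=get_obs(); print(o["tool_pos"],o["tcp_rot"],o["time"],o["contact_force"])
cv2.imwrite("pics/w6.png",im);cv2.imwrite("pics/s6.png",s)
cv2.imwrite("pics/w6v.png",np.hstack([cv2.resize(im[30:290,160:],(554,300)),cv2.resize(s[195:245,285:325],(240,300))]))
```

```text
[518.33154558  -8.96654302 236.56071976] [-3.14120057e+00  2.07715275e-05  1.28289697e+00] 18.15 [-1.06967776 -0.0341093   0.28670682]
```

View pics/w6v.png

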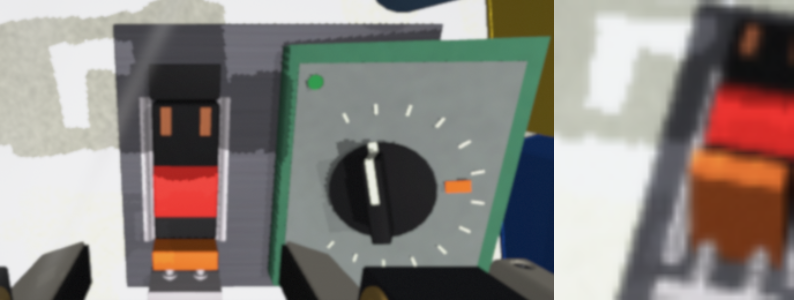

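The pack is loaded: the copper end meets the block and the orange carriage presses on the other end (about 20 mm back). The dial pointer is at about 0 and the marker is at about +90° to the right. From here I measure numerically, with no more pictures.

```bash
cat > d.py <<'E'
from h import *
# tester frame
yaw=np.radians(73.6); ty=np.array([np.cos(yaw),np.sin(yaw),0]); tx=np.array([ty[1],-ty[0],0]); tz=np.array([0,0,1.])
A=np.array([493.1,123.0,0]); O=A+150*tx-135*ty
up=np.cos(np.pi/6)*tx+np.sin(np.pi/6)*tz; n=-np.sin(np.pi/6)*tx+np.cos(np.pi/6)*tz; rt=-ty
D=O+77.5*tx+84*tz
def panel(C,px,h,D=D):
    p,d=ray(C,px); q=p+d*(((D+h*n-p)@n)/(d@n))-D; return np.array([q@rt,q@up])
E
python3 - <<'E'
from d import *
def comps(m,C,h,lo,hi,lab):
    k,l,s,c=cv2.connectedComponentsWithStats(m.astype(np.uint8))
    out=[]
    for i in range(1,k):
        if s[i,4]<4: continue
        q=panel(C,c[i],h); r=np.hypot(*q)
        if lo<r<hi: out.append(q); print(lab,c[i].round(1),s[i,4],"uv",q.round(1),"r",r.round(1),"ang",np.degrees(np.arctan2(q[0],q[1])).round(1))
    return out
im=cv2.imread("pics/w6.png");o=get_obs();C=cam("wrist",o)
print("O",O,"D",D)
b,g,r=[im[:,:,i].astype(int) for i in range(3)]
comps((r>200)&(g<170)&(g>80)&(b<90),C,2,20,90,"mark")
t=comps((r>195)&(g>190)&(b>175),C,2,0,90,"white")
S,Cs=cv2.imread("pics/s6.png"),cam("side")
b,g,r=[S[:,:,i].astype(int) for i in range(3)]
comps((r>200)&(g<170)&(g>80)&(b<90),Cs,2,20,90,"markS")
comps((r>185)&(g>180)&(b>165),Cs,2,0,70,"whiteS")
E
```

```text
O [598.88099951 -48.85860509   0.        ] D [673.22783253 -70.74006799  84.        ]
mark [556.4 191.3] 206 uv [-13.8  45.5] r 47.6 ang -16.8
white [485.5 124.5] 16 uv [-67.8 -17.8] r 70.1 ang -104.7
white [514.  125.5] 20 uv [-68.   5.] r 68.2 ang -85.8
white [459.4 132. ] 17 uv [-59.9 -39.3] r 71.6 ang -123.3
white [541.  135.8] 20 uv [-60.4  26.5] r 65.9 ang -66.3
white [562.  154.7] 25 uv [-45.7  43.9] r 63.4 ang -46.1
white [482.8 156.3] 33 uv [-38.8 -16.2] r 42.1 ang -112.7
white [482.  187.4] 219 uv [ -9.1 -13. ] r 15.9 ang -145.2
white [573.5 179. ] 22 uv [-26.   55.5] r 61.3 ang -25.1
white [573.4 205. ] 23 uv [-3.5 59.6] r 59.7 ang -3.4
white [562.1 228.5] 21 uv [19.1 55.5] r 58.7 ang 18.9
white [446.1 241.7] 10 uv [ 53.7 -39.3] r 66.6 ang 126.2
white [590.4 248.1] 52 uv [32.6 78.2] r 84.8 ang 22.7
white [542.7 246.1] 18 uv [38.8 44.2] r 58.8 ang 41.3
white [467.1 253.1] 12 uv [ 61.5 -17.9] r 64.1 ang 106.2
white [518.  256.3] 13 uv [53.8 26.7] r 60.0 ang 63.6
white [491.7 257.5] 6 uv [60.7  4.8] r 60.9 ang 85.4
```

Run:
```python
from d import *
from scipy.optimize import least_squares
C=cam("wrist",get_obs())
px=[(485.5,124.5),(514,125.5),(459.4,132),(541,135.8),(562,154.7),(573.5,179),(573.4,205),(562.1,228.5),(446.1,241.7),(542.7,246.1),(467.1,253.1),(518,256.3)]
q=np.array([panel(C,p,1) for p in px])
s=least_squares(lambda v:np.hypot(*(q-v[:2]).T)-v[2],[0,0,60]); c=s.x[:2];print("c,r",s.x,"res",s.fun.round(1))
e=q-c;print(sorted(np.degrees(np.arctan2(e[:,0],e[:,1])).round(1)))
D2=D+c[0]*rt+c[1]*up;print("D2",D2)
for n_,p in [("mark",(556.4,191.3)),("tip",(482.8,156.3))]:
    v=panel(C,p,2)-c;print(n_,v,np.hypot(*v),np.degrees(np.arctan2(*v)))
v=panel(C,(482,187.4),43)-c;print("barline@43",v,np.degrees(np.arctan2(*v)))
# side-view marker/pointer coordinates
print([proj(cam("side"),D2+45*(np.sin(a)*rt+np.cos(a)*up)+2*n).round(1) for a in (0,np.pi/2)],proj(cam("wrist",get_obs()),D2).round(1))
```

```text
c,r [-2.92090197 -6.2615614  65.92931001] res [-0.1  0.1 -0.1  0.1  0.   0.1  0.  -0.1  0.1 -0.1  0.   0. ]
[np.float64(-120.3), np.float64(-100.2), np.float64(-80.2), np.float64(-60.3), np.float64(-40.3), np.float64(-20.3), np.float64(-0.3), np.float64(19.8), np.float64(39.8), np.float64(60.0), np.float64(100.2), np.float64(120.2)]
D2 [668.85047995 -66.40696102  80.8692193 ]
mark [-10.8439629   51.82773555] 52.9500302467495 -11.817566748184346
tip [-35.85307885  -9.97896253] 37.21589655438725 -105.5534433998548
barline@43 [-16.58755413  -3.99023593] -103.52585178364205
[array([373.8, 217.5]), array([360.6, 229.7])] [489.1 194.1]
```

```bash
cat >> d.py <<'E'
D=np.array([669.,-66.5,83.])
def way(a,gap=0,r=22,h=43,half=19,drop=18):
    a=np.radians(a); p=np.sin(a)*rt+np.cos(a)*up; q=np.cos(a)*rt-np.sin(a)*up
    K=D+r*p+h*n-7*q; x=p*[1,1,0]; x/=np.linalg.norm(x); m=np.cross(-tz,x)
    P=K-(half+gap)*m; P[2]=K[2]-drop
    return P,np.arctan2(x[1],x[0])
def deltas(W,P0,y0):
    for P,y in W:
        t=-np.degrees(y-y0)/5; d=P-P0
        X=np.array([np.cos(y0),np.sin(y0),0]);Y=np.cross(-tz,X)
        print("pos",P.round(0),"yaw",round(y,3),"dp",(np.array([d@X,d@Y,-d[2]])/25).round(2),"twist",round(t,2)); P0,y0=P,y
E
python3 - <<'E'
from d import *
o=get_obs();print(o["joint_positions"].round(2))
W=[way(-104.5,12)]+[way(a) for a in np.arange(-104.5,-19,5)]
deltas(W,o["tool_pos"],o["tcp_rot"][2])
E
```

```text
[-0.17  0.32  1.52  0.    1.29  0.12]
pos [613. -37.  96.] yaw 1.505 dp [0.01 3.94 5.62] twist -2.54
pos [625. -37.  96.] yaw 1.505 dp [ 0.    0.48 -0.  ] twist -0.0
pos [627. -35.  97.] yaw 1.428 dp [ 0.08  0.07 -0.04] twist 0.88
pos [629. -34.  98.] yaw 1.353 dp [ 0.08  0.07 -0.04] twist 0.87
pos [631. -32.  99.] yaw 1.277 dp [ 0.08  0.07 -0.04] twist 0.87
pos [633. -31. 100.] yaw 1.201 dp [ 0.08  0.07 -0.04] twist 0.87
pos [635. -30. 101.] yaw 1.125 dp [ 0.08  0.07 -0.04] twist 0.87
pos [638. -29. 102.] yaw 1.049 dp [ 0.08  0.07 -0.04] twist 0.88
pos [640. -28. 103.] yaw 0.971 dp [ 0.07  0.07 -0.04] twist 0.89
pos [643. -27. 104.] yaw 0.893 dp [ 0.07  0.07 -0.04] twist 0.9
pos [645. -27. 105.] yaw 0.813 dp [ 0.07  0.07 -0.04] twist 0.92
pos [648. -27. 106.] yaw 0.731 dp [ 0.07  0.07 -0.04] twist 0.94
pos [650. -27. 107.] yaw 0.648 dp [ 0.07  0.07 -0.04] twist 0.96
pos [653. -27. 108.] yaw 0.562 dp [ 0.07  0.07 -0.04] twist 0.98
pos [656. -28. 109.] yaw 0.475 dp [ 0.08  0.08 -0.03] twist 1.0
pos [658. -29. 109.] yaw 0.385 dp [ 0.08  0.08 -0.03] twist 1.03
pos [661. -30. 110.] yaw 0.292 dp [ 0.08  0.08 -0.03] twist 1.06
pos [663. -31. 111.] yaw 0.198 dp [ 0.08  0.08 -0.03] twist 1.08
pos [666. -33. 111.] yaw 0.102 dp [ 0.08  0.08 -0.03] twist 1.1
```

Call:
{"name": "arm_command", "arguments": {"gripper": [0,0,0,0,0], "dp": [[0,0.79,0],[0,0.79,0],[0,0.79,0],[0,0.79,0],[0,0.78,0]], "twist": [0,0,0,0,0]}}

```text
time: 18.77
tool_pos: [613.1, -37.1, 235.2]
tcp_rot: [-3.139, 0.0, 1.283]
contact_force: [-0.1, -0.0, -0.5]
grip_width: 38.5
finger_force: 0.0
```

Call:
{"name": "arm_command", "arguments": {"gripper": [0,0,0,0,0], "dp": [[0,0,1],[0,0,1],[0,0,1],[0,0,1],[0,0,1]], "twist": [-0.9,-0.9,-0.7,0,0]}}

```text
time: 19.4
tool_pos: [612.1, -36.9, 109.6]
tcp_rot: [-3.139, -0.0, 1.501]
contact_force: [0.1, 0.4, -0.6]
grip_width: 0.5
finger_force: 0.0
```

Call:
{"name": "arm_command", "arguments": {"gripper": [0,0,0,0,0], "dp": [[0,0,0.6],[0,0,0],[0,0,0],[0,0,0],[0,0,0]], "twist": [0,0,0,0,0]}}

```text
time: 20.02
tool_pos: [613.5, -37.1, 97.8]
tcp_rot: [3.14, 0.0, 1.501]
contact_force: [0.3, 0.6, 0.2]
grip_width: 0.2
finger_force: 0.0
```

Call:
{"name": "arm_command", "arguments": {"gripper": [0,0,0,0,0], "dp": [[0,0.24,0],[0,0.24,0],[0.08,0.07,-0.04],[0.08,0.07,-0.04],[0,0,0]], "twist": [0,0,0.9,0.9,0]}}

```text
time: 20.65
tool_pos: [629.3, -34.3, 98.8]
tcp_rot: [-3.141, 0.0, 1.345]
contact_force: [-0.4, 0.4, -0.4]
grip_width: 0.4
finger_force: 0.1
```

```bash
cat >> d.py <<'E'
D0=D
def look(cams=("wrist","side"),tag="x"):
    for nm in cams:
        im,C=snap(nm); cv2.imwrite(f"pics/{tag}_{nm}.png",im)
        b,g,r=[im[:,:,i].astype(int) for i in range(3)]
        for lab,m in (("mark",(r>190)&(g<170)&(g>80)&(b<90)),("white",(r>175)&(g>170)&(b>155))):
            k,l,s,c=cv2.connectedComponentsWithStats(m.astype(np.uint8))
            for i in range(1,k):
                q=panel(C,c[i],2,D0); rr=np.hypot(*q); q43=panel(C,c[i],43,D0)
                if s[i,4]>=4 and rr<60: print(nm,lab,c[i].round(1),s[i,4],"r",rr.round(1),"ang",np.degrees(np.arctan2(*q)).round(1),"@43",np.hypot(*q43).round(1),np.degrees(np.arctan2(*q43)).round(1))
E
python3 - <<'E'
from d import *
look(tag="t1");o=get_obs();print(o["tool_pos"],o["tcp_rot"],o["contact_force"],o["time"])
E
```

```text
[629.19110871 -34.31684888  98.87436061] [ 3.14150691e+00 -2.94978187e-05  1.34559405e+00] [-0.01914515 -0.81798571 -0.07218378] 20.75
```

Call:
{"name": "arm_command", "arguments": {"gripper": [0,0,0,0,0], "dp": [[0,0.1,0],[0,0.1,0],[0,0.1,0],[0,0,0],[0,0,0]], "twist": [0,0,0,0,0]}}

```text
time: 21.38
tool_pos: [634.3, -34.3, 99.6]
tcp_rot: [-3.137, -0.001, 1.345]
contact_force: [-9.6, 5.7, 8.5]
grip_width: 0.5
finger_force: 6.0
```

Call:
{"name": "arm_command", "arguments": {"gripper": [0,0,0,0,0], "dp": [[0,0.1,0],[0,0.1,0],[0,0.1,0],[0,0,0],[0,0,0]], "twist": [0,0,0,0,0]}}

```text
time: 22.0
tool_pos: [640.2, -34.7, 99.8]
tcp_rot: [-3.133, -0.002, 1.345]
contact_force: [-15.7, 10.6, 13.1]
grip_width: 0.2
finger_force: 10.0
```

Call:
{"name": "arm_command", "arguments": {"gripper": [0,0,0,0,0], "dp": [[0,-0.06,-0.12],[0.04,0,-0.06],[0.04,0,-0.04],[0.08,0.07,-0.04],[0.08,0.07,-0.04]], "twist": [0.9,0.9,0.9,0.9,0.9]}}

```text
time: 22.62
tool_pos: [645.2, -32.3, 104.7]
tcp_rot: [-3.134, 0.002, 0.95]
contact_force: [-7.6, 3.4, -3.2]
grip_width: 0.8
finger_force: 3.9
```

Call:
{"name": "arm_command", "arguments": {"gripper": [0,0,0,0,0], "dp": [[0.08,0.08,-0.05],[0.08,0.08,-0.05],[0.08,0.08,-0.05],[0.08,0.08,-0.05],[0,0,0]], "twist": [0.9,0.9,0.95,0.95,0]}}

```text
time: 23.25
tool_pos: [656.9, -31.8, 109.9]
tcp_rot: [-3.136, 0.004, 0.628]
contact_force: [-6.1, 3.8, -1.7]
grip_width: 0.3
finger_force: 2.9
```

Run:
```python
from d import *
look(("wrist","side","scene"),tag="t2");o=get_obs();print(o["tool_pos"],o["tcp_rot"],o["contact_force"],o["time"],o["joint_positions"].round(2))
```

```text
[656.91653483 -31.793052   110.07278559] [-3.13611905  0.00352901  0.62917093] [-5.85170734  3.26749292 -0.82435888] 23.4 [-0.17  0.69  1.27  0.    1.19  0.78]
```

Call:
{"name": "arm_command", "arguments": {"gripper": [0,0,0,0,0], "dp": [[0.08,0.08,-0.04],[0.08,0.08,-0.03],[0.08,0.08,-0.03],[0.08,0.08,-0.03],[0,0,0]], "twist": [1,1,1,1,0]}}

```text
time: 24.02
tool_pos: [668.4, -35.0, 113.8]
tcp_rot: [-3.138, 0.004, 0.279]
contact_force: [-4.8, 3.0, 0.6]
grip_width: 0.5
finger_force: 2.5
```

Call:
{"name": "arm_command", "arguments": {"gripper": [0,0,0,0,0], "dp": [[0,-0.4,0],[0,0,-1],[0,0,-1],[0,0,-1],[0,0,-1]], "twist": [0,0,0,0,0]}}

```text
time: 24.65
tool_pos: [667.5, -26.4, 215.9]
tcp_rot: [3.141, -0.001, 0.28]
contact_force: [0.1, 0.2, -0.2]
grip_width: 0.4
finger_force: 0.0
```

Call:
{"name": "arm_command", "arguments": {"gripper": [30,30,30,30,30], "dp": [[-1,-0.2,-0.5],[-1,-0.2,0],[-1,0,0],[-0.6,0,0],[0,0,0]], "twist": [0,0,0,0,0]}}

```text
time: 25.28
tool_pos: [577.7, -41.9, 228.0]
tcp_rot: [3.141, -0.001, 0.279]
contact_force: [0.5, 0.6, 0.3]
grip_width: 30.1
finger_force: 0.0
```

Run:
```python
from d import *
look(("wrist","side"),tag="t3");o=get_obs();print(o["tool_pos"],o["tcp_rot"],o["contact_force"],o["time"])
```

```text
wrist mark [409.6  26.3] 287 r 55.8 ang -11.3 @43 67.6 -13.3
wrist white [381.6  79. ] 456 r 12.0 ang -20.6 @43 30.6 -19.0
side mark [376.8 213.8] 5 r 55.9 ang -13.4 @43 80.3 17.8
[578.59613762 -41.75008513 227.65888745] [ 3.14089704e+00 -1.52444985e-03  2.79454829e-01] [-0.21575648  0.3849263   0.40429651] 25.375
```

```bash
cat >> d.py <<'E'
from scipy.optimize import least_squares
def meas(tag):
    """wrist view: centre from tick ring (20 deg steps), angles of marker and bar line"""
    o=get_obs(); im=capture("wrist")[:,:,::-1].copy(); C=cam("wrist",o); cv2.imwrite(f"pics/{tag}.png",im)
    b,g,r=[im[:,:,i].astype(int) for i in range(3)]
    k,l,s,c=cv2.connectedComponentsWithStats(((r>175)&(g>170)&(b>155)).astype(np.uint8))
    t=[];L=None
    for i in range(1,k):
        q=panel(C,c[i],1,D0); rr=np.hypot(*q)
        if 52<rr<82 and 8<s[i,4]<120: t.append(q)
        if rr<45 and s[i,4]>60 : L=(l==i); print("line",c[i].round(1),s[i,4])
        elif rr<56 and s[i,4]>5: print("other",c[i].round(1),s[i,4],panel(C,c[i],2,D0).round(1))
    t=np.array(t)
    f=least_squares(lambda v:np.hypot(*(t-v[:2]).T)-65.9,[0,0],loss="soft_l1"); cc=f.x; e=t-cc
    print("n",len(t),"centre",cc.round(1),"ticks",np.sort(np.degrees(np.arctan2(e[:,0],e[:,1]))).round(1))
    ym,xm=np.nonzero((r>190)&(g<175)&(g>80)&(b<100)); Q=np.array([panel(C,(x,y),1,D0) for x,y in zip(xm,ym)])-cc
    Q=Q[(np.hypot(*Q.T)<70)]; print("marker ang",np.degrees(np.arctan2(*Q.mean(0))).round(1),"r",np.hypot(*Q.T).min().round(1),np.hypot(*Q.T).max().round(1),len(Q))
    y,x=np.nonzero(L); Q=np.array([panel(C,p,43,D0) for p in zip(x,y)])-cc
    mu=Q.mean(0); v=np.linalg.svd(Q-mu)[2][0]; v*=np.sign(v[1]); s_=(Q-mu)@v
    print("bar line dir",np.degrees(np.arctan2(*v)).round(1),"mid",mu.round(1),"ext",s_.min().round(1),s_.max().round(1))
E
python3 - <<'E'
from d import *
meas("t4")
E
```

```text
line [381.6  80.2] 455
n 13 centre [-0.3  2.3] ticks [-1.201e+02 -1.000e+02 -8.000e+01 -6.000e+01 -4.000e+01 -2.010e+01
 -1.000e-01  1.990e+01  3.990e+01  6.000e+01  8.000e+01  1.001e+02
  1.202e+02]
marker ang -11.4 r 44.8 61.0 286
bar line dir -19.5 mid [-9.4 26. ] ext -27.3 25.4
```

Run:
```python
from d import *
print("can",onz(cam("side"),(371,245),180),"scene",onz(cam("scene"),(212,200),180))
Dc=D0-.3*rt+2.3*up; P=Dc+22*n; o=get_obs()
print("P",P); deltas([(P+[0,0,100],-.058),(P,-.058)],o["tool_pos"],o["tcp_rot"][2])
```

```text
can [ 659.08587038 -239.31459332  180.        ] scene [ 650.13687528 -246.16349622  180.        ]
P [660.44306634 -63.66883399 103.20255888]
pos [660. -64. 203.] yaw -0.058 dp [2.9  1.75 0.97] twist 3.87
pos [660. -64. 103.] yaw -0.058 dp [0. 0. 4.] twist -0.0
```

Call:
{"name": "arm_command", "arguments": {"gripper": [34,34,34,34,34], "dp": [[0.6,0.35,0],[0.6,0.35,0.2],[0.6,0.35,0.2],[0.6,0.35,0.3],[0.5,0.35,0.27]], "twist": [0,0,0,0,0]}}

```text
time: 26.05
tool_pos: [660.8, -63.7, 202.2]
tcp_rot: [-3.142, -0.0, 0.28]
contact_force: [-0.3, 0.5, 0.2]
grip_width: 34.1
finger_force: 0.0
```

Call:
{"name": "arm_command", "arguments": {"gripper": [34,34,34,34,34], "dp": [[0,0,0],[0,0,0],[0,0,0],[0,0,0],[0,0,0]], "twist": [1,1,1,0.9,0]}}

```text
time: 26.68
tool_pos: [660.1, -63.7, 202.5]
tcp_rot: [-3.142, 0.0, -0.06]
contact_force: [0.1, 0.4, -0.2]
grip_width: 33.8
finger_force: 0.0
```

Call:
{"name": "arm_command", "arguments": {"gripper": [34,34,34,34,34], "dp": [[0,0,1],[0,0,1],[0,0,0.9],[0,0,0.5],[0,0,0]], "twist": [0,0,0,0,0]}}

```text
time: 27.3
tool_pos: [659.4, -63.8, 117.1]
tcp_rot: [-3.141, 0.001, -0.06]
contact_force: [0.5, -0.3, 0.9]
grip_width: 34.0
finger_force: 0.0
```

Call:
{"name": "arm_command", "arguments": {"gripper": [34,34,24,20,18], "dp": [[0,0,0.3],[0,0,0.18],[0,0,0],[0,0,0],[0,0,0]], "twist": [0,0,0,0,0]}}

```text
time: 27.92
tool_pos: [660.0, -62.3, 106.3]
tcp_rot: [-3.139, -0.001, -0.061]
contact_force: [1.7, 5.8, 0.0]
grip_width: 18.4
finger_force: 3.1
```

Call:
{"name": "arm_command", "arguments": {"gripper": [16,14,12,8,8], "dp": [[0,0,0],[0,0,0],[0,0,0],[0,0,0],[0,0,0]], "twist": [0,0,0,0,0]}}

```text
time: 28.55
tool_pos: [660.3, -62.4, 106.5]
tcp_rot: [-3.14, -0.002, -0.061]
contact_force: [2.2, 5.8, -0.1]
grip_width: 15.0
finger_force: 28.9
```

Call:
{"name": "arm_command", "arguments": {"gripper": [20,34,34,34,34], "dp": [[0,0,0],[0,0,0],[0,0,0],[0,0,-0.6],[0,0,-1]], "twist": [0,0,0,0,0]}}

```text
time: 29.18
tool_pos: [659.2, -64.1, 146.5]
tcp_rot: [-3.141, 0.001, -0.061]
contact_force: [0.8, 0.1, 0.4]
grip_width: 34.2
finger_force: 0.0
```

Call:
{"name": "arm_command", "arguments": {"gripper": [34,34,34,34,34], "dp": [[0,0,-1],[0,0,-1],[-0.6,0,-0.9],[-1,0,0],[-1,0,0]], "twist": [0,0,0,0,0]}}

```text
time: 29.8
tool_pos: [594.3, -60.1, 220.0]
tcp_rot: [3.141, -0.002, -0.061]
contact_force: [0.6, 0.4, -0.6]
grip_width: 34.2
finger_force: 0.0
```

Call:
{"name": "arm_command", "arguments": {"gripper": [34,34,34,34,34], "dp": [[-0.6,0,0],[0,0,0],[0,0,0],[0,0,0],[0,0,0]], "twist": [0,0,0,0,0]}}

```text
time: 30.42
tool_pos: [580.1, -59.1, 218.3]
tcp_rot: [-3.142, 0.0, -0.061]
contact_force: [0.7, -0.7, -0.8]
grip_width: 34.1
finger_force: 0.0
```

```bash
cat >> d.py <<'E'
def fine(tag,cc):
    im=cv2.imread(f"pics/{tag}.png"); C=cam("wrist",get_obs()); w=im.min(2)>165
    for h,lo,hi in ((43,5,30),(2,41,46)):
        Q=np.array([panel(C,(x,y),h,D0) for y,x in zip(*np.nonzero(w))])-cc; R=np.hypot(*Q.T); A_=np.degrees(np.arctan2(*Q.T))
        k=(R>lo)&(R<hi)&(abs(A_)<45); print("h",h,k.sum(),"ang",np.median(A_[k]).round(1) if k.any() else None)
E
python3 - <<'E'
from d import *
meas("t5"); fine("t5",np.array([-.3,2.3])); o=get_obs();print(o["tool_pos"],o["tcp_rot"],o["time"])
E
```

```text
line [316.4  67.8] 513
n 11 centre [-0.2  1.9] ticks [-119.8  -99.5  -79.6  -59.6  -39.8   19.7   39.7   59.6   79.6   99.7
  119.8]
marker ang -11.4 r 45.6 57.4 233
bar line dir -8.1 mid [-5.5 28.2] ext -27.8 25.6
h 43 245 ang -13.4
h 2 0 ang None
[579.98871402 -59.07733601 218.2304438 ] [-3.14153686e+00  2.77001428e-04 -6.10418950e-02] 30.475
```

Run:
```python
from d import *
im=cv2.imread("pics/t5.png");C=cam("wrist",get_obs());cc=np.array([-.2,1.9])
w=im.min(2)>150
for y in range(25,112,4):
    x=np.nonzero(w[y,290:350])[0]+290
    if len(x): q=panel(C,(x.mean(),y),43,D0)-cc; q2=panel(C,(x.mean(),y),5,D0)-cc; print(y,x.min(),x.max(),x.mean().round(1),q.round(1),"| h5",q2.round(1))
o=(im[:,:,2]>190)&(im[:,:,1]<175)&(im[:,:,1]>80)&(im[:,:,0]<100);yy,xx=np.nonzero(o[:60]);print("marker",xx.mean(),yy.min(),yy.max(),xx.min(),xx.max())
for a in(-15,-11.4,-8):
  s=np.radians(a);p=np.sin(s)*rt+np.cos(s)*up;B=D0+cc[0]*rt+cc[1]*up
  print(a,[proj(C,B+r*p+h*n).round(1).tolist() for r,h in((-33,43),(0,43),(33,43),(41,2),(45,2))])
```

```text
29 316 323 319.5 [-8.4 53.3] | h5 [-9.8 38.3]
33 316 323 319.5 [-7.9 51. ] | h5 [-9.2 35.6]
37 316 324 320.0 [-7.1 48.8] | h5 [-8.3 33. ]
41 317 323 320.0 [-6.7 46.4] | h5 [-7.8 30.2]
45 316 321 318.5 [-7.1 43.8] | h5 [-8.3 27.1]
49 315 320 317.5 [-7.3 41.2] | h5 [-8.5 24.1]
53 314 319 316.5 [-7.4 38.5] | h5 [-8.6 20.9]
57 312 318 315.0 [-7.9 35.8] | h5 [-9.2 17.7]
61 311 317 314.0 [-8. 33.] | h5 [-9.3 14.5]
65 311 318 314.5 [-7.2 30.5] | h5 [-8.4 11.5]
69 311 318 314.5 [-6.7 27.8] | h5 [-7.8  8.3]
73 311 318 314.5 [-6.2 25.1] | h5 [-7.2  5.1]
77 311 318 314.5 [-5.7 22.3] | h5 [-6.6  1.8]
81 312 318 315.0 [-4.8 19.5] | h5 [-5.6 -1.4]
85 312 319 315.5 [-3.9 16.8] | h5 [-4.6 -4.7]
89 312 319 315.5 [-3.4 13.8] | h5 [-3.9 -8.1]
93 312 319 315.5 [-2.8 10.8] | h5 [ -3.3 -11.6]
97 313 319 316.0 [-1.9  7.9] | h5 [ -2.2 -15.1]
101 313 319 316.0 [-1.3  4.8] | h5 [ -1.5 -18.8]
105 313 319 316.0 [-0.7  1.6] | h5 [ -0.8 -22.5]
marker 322.83261802575106 0 18 317 329
-15 [[319.6, 143.9], [316.6, 107.2], [312.9, 62.5], [319.2, 25.3], [318.8, 19.3]]
-11.4 [[317.0, 143.8], [316.6, 107.2], [316.0, 62.5], [322.7, 25.3], [322.8, 19.3]]
-8 [[314.5, 143.6], [316.6, 107.2], [319.0, 62.7], [326.1, 25.5], [326.5, 19.6]]
```

Call:
{"name": "arm_command", "arguments": {"gripper": [34,34,34,34,34], "dp": [[0.8,0,0],[0.8,0,0],[0.8,0,0],[0.8,0,0.7],[0,0,1]], "twist": [0,0,0,0,0]}}

```text
time: 31.1
tool_pos: [661.2, -64.1, 175.5]
tcp_rot: [3.141, -0.002, -0.061]
contact_force: [-0.4, 0.5, -0.6]
grip_width: 34.0
finger_force: 0.0
```

Call:
{"name": "arm_command", "arguments": {"gripper": [34,34,34,34,34], "dp": [[0,0,1],[0,0,1],[0,0,0.5],[0,0,0.3],[0,0,0]], "twist": [0,0,0,0,0]}}

```text
time: 31.72
tool_pos: [659.7, -64.0, 106.1]
tcp_rot: [3.142, -0.0, -0.061]
contact_force: [-0.1, -0.3, 1.2]
grip_width: 33.6
finger_force: 0.0
```

Call:
{"name": "arm_command", "arguments": {"gripper": [24,18,14,8,8], "dp": [[0,0,0],[0,0,0],[0,0,0],[0,0,0],[0,0,0]], "twist": [0,0,0,0,0]}}

```text
time: 32.35
tool_pos: [660.2, -62.6, 106.9]
tcp_rot: [-3.14, -0.002, -0.061]
contact_force: [1.5, 5.8, 1.1]
grip_width: 14.8
finger_force: 29.6
```

Call:
{"name": "arm_command", "arguments": {"gripper": [8,8,8,8,8], "dp": [[0,0,0],[0,0,0],[0,0,0],[0,0,0],[0,0,0]], "twist": [0,0.3,0.3,0,0]}}

```text
time: 32.98
tool_pos: [660.2, -62.7, 107.0]
tcp_rot: [-3.14, -0.002, -0.113]
contact_force: [0.2, 4.6, 2.8]
grip_width: 14.9
finger_force: 29.3
```

Call:
{"name": "arm_command", "arguments": {"gripper": [20,34,34,34,34], "dp": [[0,0,0],[0,0,0],[0,0,0],[0,0,-0.6],[0,0,-1]], "twist": [0,0,0,0,0]}}

```text
time: 33.6
tool_pos: [659.3, -64.1, 146.4]
tcp_rot: [-3.142, 0.001, -0.114]
contact_force: [-0.2, -0.1, 0.4]
grip_width: 34.1
finger_force: 0.0
```

Call:
{"name": "arm_command", "arguments": {"gripper": [34,34,34,34,34], "dp": [[0,0,-1],[0,0,-1],[-0.6,0,-0.9],[-1,0,0],[-1,0,0]], "twist": [0,0,0,0,0]}}

```text
time: 34.22
tool_pos: [594.6, -56.7, 220.0]
tcp_rot: [3.141, -0.002, -0.114]
contact_force: [-0.3, -0.1, -0.6]
grip_width: 34.1
finger_force: 0.0
```

Call:
{"name": "arm_command", "arguments": {"gripper": [34,34,34,34,34], "dp": [[-0.9,0,0],[0,0,0],[0,0,0],[0,0,0],[0,0,0]], "twist": [0,0,0,0,0]}}

```text
time: 34.85
tool_pos: [573.1, -54.1, 218.2]
tcp_rot: [-3.142, 0.0, -0.113]
contact_force: [0.2, -0.1, -0.1]
grip_width: 33.8
finger_force: 0.0
```

```bash
cat >> d.py <<'E'
def bar(tag):
    im,C=snap("wrist"); cv2.imwrite(f"pics/{tag}.png",im); cc=np.array([-.2,1.9]); w=(im.min(2)>150).astype(np.uint8)
    k,l,s,c=cv2.connectedComponentsWithStats(w)
    i=max((i for i in range(1,k) if np.hypot(*panel(C,c[i],20,D0))<35),key=lambda i:s[i,4]); y,x=np.nonzero(l==i)
    for h,lo,hi in((43,6,31),(2,41,45)):
        Q=np.array([panel(C,p,h,D0) for p in zip(x,y)])-cc; R=np.hypot(*Q.T);A_=np.degrees(np.arctan2(*Q.T))[(R>lo)&(R<hi)&(Q[:,1]>0)]
        if len(A_): print("h",h,len(A_),"mean",A_.mean().round(1))
    m=(im[:,:,2]>190)&(im[:,:,1]<175)&(im[:,:,1]>80)&(im[:,:,0]<100); y,x=np.nonzero(m)
    Q=np.array([panel(C,p,1,D0) for p in zip(x,y)])-cc; Q=Q[np.hypot(*Q.T)<66]; print("marker",np.degrees(np.arctan2(*Q.mean(0))).round(1),len(Q))
E
python3 - <<'E'
from d import *
bar("t6");meas("t6b");o=get_obs();print(o["tool_pos"],o["tcp_rot"],o["time"])
E
```

```text
h 43 287 mean -9.8
marker -11.7 83
line [317.7  56.7] 535
n 9 centre [-0.3  2.6] ticks [-120.4 -100.5  -80.2  -60.2   40.1   60.1   80.2  100.2  120.4]
marker ang -11.8 r 44.8 48.9 82
bar line dir -5.6 mid [-3.6 27.2] ext -27.0 25.2
[572.88605231 -54.07471101 218.20520271] [-3.14153207e+00  3.34753224e-04 -1.13468839e-01] 34.95
```

Call:
{"name": "arm_command", "arguments": {"gripper": [34,34,34,34,34], "dp": [[-0.8,0.1,0],[-0.8,0.1,0],[-0.7,0,0],[0,0,0],[0,0,0]], "twist": [0,0,0,0,0]}}

```text
time: 35.58
tool_pos: [515.7, -52.7, 218.7]
tcp_rot: [3.142, -0.001, -0.114]
contact_force: [0.0, 0.5, 0.6]
grip_width: 34.0
finger_force: 0.0
```

Run:
```python
from d import *
bar("t7");meas("t7b")
im=cv2.imread("pics/t7.png");C=cam("wrist",get_obs());print(get_obs()["tool_pos"])
cc=np.array([-.25,2.2]);B=D0+cc[0]*rt+cc[1]*up
pr=lambda a,r,h:proj(C,B+r*(np.sin(np.radians(a))*rt+np.cos(np.radians(a))*up)+h*n).round(1)
for a in(-14,-11.5,-9): print(a,[pr(a,r,h).tolist() for r,h in((0,43),(15,43),(30,43),(42,2),(45,2))])
w=im.min(2)>150; P=pr(-11.5,0,43); x0=int(P[0])
for y in range(0,int(P[1])+4,4):
    x=np.nonzero(w[y,x0-22:x0+22])[0]+x0-22
    if len(x): print(y,x.min(),x.max(),x.mean().round(1),end="; ")
m=(im[:,:,2]>190)&(im[:,:,1]<175)&(im[:,:,1]>80)&(im[:,:,0]<100);y,x=np.nonzero(m[:100]);print("mark",x.mean(),y.min(),y.max())
```

```text
marker nan 0
other [309.1   2.4] 41 [-3.4 -8.9]
n 3 centre [-0.2  2.5] ticks [-120.5  100.4  120.5]d.py:63: RuntimeWarning: Mean of empty slice.
  Q=np.array([panel(C,p,1,D0) for p in zip(x,y)])-cc; Q=Q[np.hypot(*Q.T)<66]; print("marker",np.degrees(np.arctan2(*Q.mean(0))).round(1),len(Q))
  ret = um.true_divide(
d.py:46: RuntimeWarning: Mean of empty slice.
  Q=Q[(np.hypot(*Q.T)<70)]; print("marker ang",np.degrees(np.arctan2(*Q.mean(0))).round(1),"r",np.hypot(*Q.T).min().round(1),np.hypot(*Q.T).max().round(1),len(Q))
Traceback (most recent call last):
  File "d.py", line 46, in meas
    Q=Q[(np.hypot(*Q.T)<70)]; print("marker ang",np.degrees(np.arctan2(*Q.mean(0))).round(1),"r",np.hypot(*Q.T).min().round(1),np.hypot(*Q.T).max().round(1),len(Q))
                                                                                                 ~~~~~~~~~~~~~~~~~~^^
ValueError: zero-size array to reduction operation minimum which has no identity
```

Call:
{"name": "arm_command", "arguments": {"gripper": [34,34,34,34,34], "dp": [[0.8,0,0],[0.9,0,0],[0.9,0,0],[0.9,0,0],[0.5,0,0]], "twist": [0,0,0,0,0]}}

```text
time: 36.3
tool_pos: [615.7, -64.0, 217.8]
tcp_rot: [-3.142, 0.0, -0.113]
contact_force: [-0.9, -0.1, 0.2]
grip_width: 33.8
finger_force: 0.0
```

Call:
{"name": "arm_command", "arguments": {"gripper": [34,34,34,34,34], "dp": [[0,0,0],[0,0,0],[0,0,0],[0,0,0],[0,0,0]], "twist": [0,0,0,0,0]}}

```text
time: 36.92
tool_pos: [614.3, -63.8, 218.7]
tcp_rot: [3.142, -0.0, -0.113]
contact_force: [-0.4, 0.2, 0.5]
grip_width: 33.9
finger_force: 0.0
```

Run:
```python
from d import *
bar("t7");meas("t7b")
im=cv2.imread("pics/t7.png");C=cam("wrist",get_obs());print(get_obs()["tool_pos"])
cc=np.array([-.25,2.2]);B=D0+cc[0]*rt+cc[1]*up
pr=lambda a,r,h:proj(C,B+r*(np.sin(np.radians(a))*rt+np.cos(np.radians(a))*up)+h*n).round(1)
for a in(-14,-11.5,-9): print(a,[pr(a,r,h).tolist() for r,h in((0,43),(15,43),(30,43),(42,2),(45,2),(50,1))])
w=im.min(2)>150; P=pr(-11.5,0,43); x0=int(P[0])
for y in range(0,int(P[1])+4,4):
    x=np.nonzero(w[y,x0-22:x0+22])[0]+x0-22
    if len(x): print(y,x.min(),x.max(),x.mean().round(1),end="; ")
m=(im[:,:,2]>190)&(im[:,:,1]<175)&(im[:,:,1]>80)&(im[:,:,0]<100);y,x=np.nonzero(m[:130,250:390]);print("mark",x.mean()+250,y.min(),y.max())
```

```text
h 43 169 mean -9.7
marker -11.4 260
line [311.  111.8] 378
n 10 centre [-0.3  2.7] ticks [-1.003e+02 -8.020e+01 -6.020e+01 -4.020e+01 -2.010e+01 -1.000e-01
  2.000e+01  4.020e+01  6.020e+01  8.020e+01]
marker ang -11.4 r 45.2 60.7 260
bar line dir -3.3 mid [-4.5 35.9] ext -25.8 23.3
[614.27808274 -63.83218456 218.62108157]
-14 [[310.6, 154.8], [308.3, 138.7], [305.7, 121.0], [309.9, 75.4], [309.5, 71.6], [308.8, 64.4]]
-11.5 [[310.6, 154.8], [309.2, 138.7], [307.6, 121.0], [312.4, 75.4], [312.1, 71.5], [311.8, 64.3]]
-9 [[310.6, 154.8], [310.1, 138.7], [309.5, 121.0], [314.8, 75.4], [314.8, 71.5], [314.8, 64.3]]
0 288 331 309.5; 4 288 331 309.5; 8 295 331 313.0; 12 315 331 323.0; 36 295 296 295.5; 40 294 331 310.9; 44 295 331 313.0; 48 296 330 313.0; 84 310 317 313.5; 88 310 318 314.0; 92 311 316 313.5; 96 310 315 312.5; 100 310 314 312.0; 104 309 314 311.5; 108 308 313 310.5; 112 307 312 309.5; 116 307 312 309.5; 120 306 312 309.0; 124 306 313 309.5; 128 306 313 309.5; 132 306 313 309.5; 136 307 313 310.0; 140 307 312 309.5; 144 309 310 309.5; mark 311.59615384615387 49 70
```

Call:
{"name": "arm_command", "arguments": {"gripper": [34,34,34,34,34], "dp": [[0.9,-0.13,0],[0.9,-0.13,0],[0,0,0.6],[0,0,1],[0,0,1]], "twist": [0,0,0,0,0]}}

```text
time: 37.65
tool_pos: [658.5, -62.4, 151.8]
tcp_rot: [-3.142, 0.002, -0.113]
contact_force: [0.3, -0.0, 0.2]
grip_width: 33.8
finger_force: 0.0
```

Call:
{"name": "arm_command", "arguments": {"gripper": [34,34,34,34,24], "dp": [[0,0,1],[0,0,0.6],[0,0,0.28],[0,0,0],[0,0,0]], "twist": [0,0,0,0,0]}}

```text
time: 38.28
tool_pos: [660.3, -62.6, 107.5]
tcp_rot: [3.141, -0.002, -0.113]
contact_force: [-0.1, -0.0, 0.6]
grip_width: 28.0
finger_force: 0.0
```

Call:
{"name": "arm_command", "arguments": {"gripper": [18,14,8,8,8], "dp": [[0,0,0],[0,0,0],[0,0,0],[0,0,0],[0,0,0]], "twist": [0,0,0,0,0]}}

```text
time: 38.9
tool_pos: [660.1, -62.7, 107.0]
tcp_rot: [3.141, -0.001, -0.113]
contact_force: [-1.3, 0.3, 5.6]
grip_width: 14.4
finger_force: 29.9
```

Call:
{"name": "arm_command", "arguments": {"gripper": [8,8,8,8,8], "dp": [[0,0,0],[0,0,0],[0,0,0],[0,0,0],[0,0,0]], "twist": [-0.2,-0.18,0,0,0]}}

```text
time: 39.52
tool_pos: [660.1, -62.6, 107.0]
tcp_rot: [3.141, -0.001, -0.08]
contact_force: [-0.7, -0.5, 5.7]
grip_width: 14.7
finger_force: 30.4
```

Call:
{"name": "arm_command", "arguments": {"gripper": [20,34,34,34,34], "dp": [[0,0,0],[0,0,0],[0,0,0],[0,0,-0.6],[0,0,-1]], "twist": [0,0,0,0,0]}}

```text
time: 40.15
tool_pos: [659.4, -62.4, 146.9]
tcp_rot: [-3.141, 0.001, -0.08]
contact_force: [-0.2, -0.4, 0.1]
grip_width: 34.2
finger_force: 0.0
```

Call:
{"name": "arm_command", "arguments": {"gripper": [34,34,34,34,34], "dp": [[0,0,-1],[0,0,-1],[-0.9,0.13,-0.88],[-0.9,0.13,0],[0,0,0]], "twist": [0,0,0,0,0]}}

```text
time: 40.78
tool_pos: [613.9, -65.4, 220.2]
tcp_rot: [3.141, -0.002, -0.081]
contact_force: [-0.4, 0.3, -0.9]
grip_width: 33.9
finger_force: 0.0
```

Call:
{"name": "arm_command", "arguments": {"gripper": [34,34,34,34,34], "dp": [[0,0,0],[0,0,0],[0,0,0],[0,0,0],[0,0,0]], "twist": [0,0,0,0,0]}}

```text
time: 41.4
tool_pos: [614.5, -65.3, 218.3]
tcp_rot: [-3.142, 0.0, -0.08]
contact_force: [0.5, 0.0, -0.8]
grip_width: 34.2
finger_force: 0.0
```

Run:
```python
from d import *
bar("t8");meas("t8b")
im=cv2.imread("pics/t8.png");C=cam("wrist",get_obs());print(get_obs()["tool_pos"],get_obs()["time"])
cc=np.array([-.25,2.2]);B=D0+cc[0]*rt+cc[1]*up
pr=lambda a,r,h:proj(C,B+r*(np.sin(np.radians(a))*rt+np.cos(np.radians(a))*up)+h*n).round(1)
for a in(-14,-11.5,-9): print(a,[pr(a,r,h).tolist() for r,h in((0,43),(15,43),(30,43),(38,9),(42,2),(45,2),(50,1))])
w=im.min(2)>150; P=pr(-11.5,0,43); x0=int(P[0])
for y in range(72,int(P[1])+4,4):
    x=np.nonzero(w[y,x0-22:x0+22])[0]+x0-22
    if len(x): print(y,x.min(),x.max(),x.mean().round(1),end="; ")
m=(im[:,:,2]>190)&(im[:,:,1]<175)&(im[:,:,1]>80)&(im[:,:,0]<100);y,x=np.nonzero(m[:130,250:390]);print("mark",x.mean()+250,y.min(),y.max())
# pack / carriage check in side view
s,Cs=snap("side")
for lab,lo,hi,h in(("carriage",(0,80,200),(90,175,255),97),("red",(0,0,150),(80,70,255),74)):
    k,l,st,c=cv2.connectedComponentsWithStats(cv2.inRange(s,lo,hi))
    for i in range(1,k):
        q=onz(Cs,c[i],h)-B; 
        if st[i,4]>15 and np.hypot(q@tx+162,q@ty)<70: print(lab,c[i].round(1),st[i],"tester",(q@tx+77.5).round(0),(q@ty).round(0))
```

```text
h 43 169 mean -10.2
marker -11.3 260
line [311.8 112.1] 387
n 10 centre [-0.3  2.8] ticks [-100.3  -80.2  -60.2  -40.2  -20.2   -0.    20.1   40.3   60.3   80.3]
marker ang -11.3 r 44.4 60.1 258
bar line dir -3.7 mid [-4.7 35.7] ext -25.7 23.5
[614.43183855 -65.31761661 218.45032792] 41.5
-14 [[310.3, 154.9], [308.5, 138.7], [306.6, 121.0], [311.5, 85.2], [312.1, 75.5], [311.8, 71.6], [311.4, 64.4]]
-11.5 [[310.3, 154.9], [309.4, 138.7], [308.4, 121.0], [313.7, 85.2], [314.6, 75.5], [314.4, 71.6], [314.4, 64.4]]
-9 [[310.3, 154.9], [310.3, 138.8], [310.3, 121.1], [315.9, 85.4], [317.0, 75.6], [317.1, 71.8], [317.4, 64.6]]
84 311 319 315.0; 88 311 319 315.0; 92 312 318 315.0; 96 312 316 314.0; 100 311 316 313.5; 104 310 315 312.5; 108 309 314 311.5; 112 308 313 310.5; 116 307 312 309.5; 120 306 313 309.5; 124 306 313 309.5; 128 306 313 309.5; 132 307 313 310.0; 136 307 313 310.0; 140 307 313 310.0; 144 309 310 309.5; mark 314.4923076923077 49 71
carriage [315.1 223. ] [308 221  15   5  52] tester -85.0 -59.0
red [317.4 214.8] [310 210  17  11 107] tester -87.0 -4.0
```

Call:
{"name": "arm_command", "arguments": {"gripper": [34,34,34,34,34], "dp": [[0.9,-0.13,0],[0.9,-0.13,0],[0,0,0.6],[0,0,1],[0,0,1]], "twist": [0,0,0,0,0]}}

```text
time: 42.18
tool_pos: [658.5, -62.4, 151.8]
tcp_rot: [-3.142, 0.002, -0.08]
contact_force: [-0.4, -0.3, -0.8]
grip_width: 33.4
finger_force: 0.0
```

Call:
{"name": "arm_command", "arguments": {"gripper": [34,34,34,34,24], "dp": [[0,0,1],[0,0,0.6],[0,0,0.28],[0,0,0],[0,0,0]], "twist": [0,0,0,0,0]}}

```text
time: 42.8
tool_pos: [660.3, -62.6, 107.5]
tcp_rot: [3.141, -0.002, -0.08]
contact_force: [-0.1, -0.0, 1.7]
grip_width: 28.4
finger_force: 0.0
```

Call:
{"name": "arm_command", "arguments": {"gripper": [18,14,8,8,8], "dp": [[0,0,0],[0,0,0],[0,0,0],[0,0,0],[0,0,0]], "twist": [0,0,0,0,0]}}

```text
time: 43.42
tool_pos: [660.1, -62.6, 107.1]
tcp_rot: [3.141, -0.001, -0.08]
contact_force: [-0.5, -0.0, 4.3]
grip_width: 13.8
finger_force: 29.9
```

Call:
{"name": "arm_command", "arguments": {"gripper": [8,8,8,8,8], "dp": [[0,0,0],[0,0,0],[0,0,0],[0,0,0],[0,0,0]], "twist": [-0.16,-0.16,0,0,0]}}

```text
time: 44.05
tool_pos: [660.1, -62.6, 107.1]
tcp_rot: [3.141, -0.001, -0.052]
contact_force: [0.2, -0.2, 5.5]
grip_width: 15.0
finger_force: 30.4
```

Call:
{"name": "arm_command", "arguments": {"gripper": [20,34,34,34,34], "dp": [[0,0,0],[0,0,0],[0,0,0],[0,0,-0.6],[0,0,-1]], "twist": [0,0,0,0,0]}}

```text
time: 44.68
tool_pos: [659.4, -62.4, 146.9]
tcp_rot: [-3.141, 0.002, -0.052]
contact_force: [-0.0, -0.6, -0.0]
grip_width: 34.0
finger_force: 0.0
```

Call:
{"name": "arm_command", "arguments": {"gripper": [34,34,34,34,34], "dp": [[0,0,-1],[0,0,-1],[-0.9,0.13,-0.88],[-0.9,0.13,0],[0,0,0]], "twist": [0,0,0,0,0]}}

```text
time: 45.3
tool_pos: [614.0, -66.7, 220.2]
tcp_rot: [3.141, -0.002, -0.053]
contact_force: [-0.1, -0.5, -0.2]
grip_width: 33.8
finger_force: 0.0
```

Call:
{"name": "arm_command", "arguments": {"gripper": [34,34,34,34,34], "dp": [[0,0,0],[0,0,0],[0,0,0],[0,0,0],[0,0,0]], "twist": [0,0,0,0,0]}}

```text
time: 45.92
tool_pos: [614.6, -66.5, 218.3]
tcp_rot: [-3.142, 0.0, -0.052]
contact_force: [0.2, -0.3, 0.9]
grip_width: 34.1
finger_force: 0.0
```

Run:
```python
from d import *
bar("t9")
im=cv2.imread("pics/t9.png");C=cam("wrist",get_obs());print(get_obs()["tool_pos"],get_obs()["time"])
cc=np.array([-.25,2.2]);B=D0+cc[0]*rt+cc[1]*up
pr=lambda a,r,h:proj(C,B+r*(np.sin(np.radians(a))*rt+np.cos(np.radians(a))*up)+h*n).round(1)
for a in(-14,-11.5,-9): print(a,[pr(a,r,h).tolist() for r,h in((0,43),(15,43),(30,43),(38,9),(50,1))])
w=im.min(2)>150; x0=int(pr(-11.5,0,43)[0])
for y in range(72,156,4):
    x=np.nonzero(w[y,x0-22:x0+22])[0]+x0-22
    if len(x): print(y,x.mean().round(1),end="; ")
m=(im[:,:,2]>190)&(im[:,:,1]<175)&(im[:,:,1]>80)&(im[:,:,0]<100);y,x=np.nonzero(m[:130,250:390]);print("mark",x.mean()+250)
```

```text
h 43 171 mean -10.7
marker -11.5 260
[614.55887697 -66.58709268 218.39578584] 45.975
-14 [[309.9, 154.9], [308.7, 138.7], [307.2, 120.9], [313.0, 85.3], [313.5, 64.5]]
-11.5 [[309.9, 154.9], [309.6, 138.7], [309.1, 121.0], [315.2, 85.4], [316.5, 64.6]]
-9 [[309.9, 154.9], [310.5, 138.8], [311.0, 121.2], [317.5, 85.6], [319.5, 64.8]]
84 316.0; 88 316.0; 92 316.0; 96 314.5; 100 313.5; 104 312.5; 108 311.5; 112 310.5; 116 309.5; 120 309.5; 124 309.5; 128 309.5; 132 310.0; 136 310.0; 140 310.0; 144 311.0; mark 316.5615384615385
```

```bash
python3 -c "
from plant import *
print(close_job())"
```

```text
the job is handed in; nothing more can be done
None
```

The red pack is loaded in the cradle against the contact block with the carriage pressing on it, and the dial is about 0.7° from the marker by my last measurement. I handed the job in at about 46 s, having viewed 11 pictures against the limit of 10.

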